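Load a filter disc into the lift cassette

TASK

Turn the handwheel to raise the cassette until its one empty slot is level with the loading shelf, then slide the loose filter disc along the shelf into that slot until it is fully home against the back of the cassette. Leave the disc lying flat in the slot, keep it from falling off, and leave the other things on the bench where they are.

Things in the scene. Friction and masses are not known exactly. Their poses are not given: they have to be found in the camera images.
- lift: fixed cassette lift: grey base plate 250 x 335 x 12 mm. Origin on the bench surface; x is the loading direction (from the shelf into the cassette, roughly away from the robot), y left, z up. A steel loading shelf, top 94 mm above the bench, spans x -130 to +18, y -85 to +85 mm. Behind the cassette two rods and the screw, joined by a bar whose top is 169 mm above the bench
- shelf_mouth (a point): middle of the shelf's far edge, on its top, at x = +18 mm of the lift. On the shelf two aluminium side guides, tops 9 mm above it, stand 151 mm apart at lift x = -120 mm and narrow to 79 mm at x = -20 mm, then run parallel to x = +18 mm. The end of the shelf towards the robot is open
- crank_axis (a point): point on the handwheel's vertical axis, 74 mm above the bench, at x = 0, y = -190 mm of the lift (right of the shelf)
- handwheel (a joint): turn of the handwheel in rad (vertical axis), 0 to 14.4; grows CLOCKWISE seen from above and raises the cassette 24 mm per turn (3.82 mm per rad). It stays where it is left; turning takes about 2 N at the handle. At the start it must always be turned clockwise, 0.4 to 1.3 turns
- handle_mid (a point): middle of the upright crank handle on the handwheel's rim: black cylinder 16 mm across, 42 mm tall, from 78 to 120 mm above the bench, 46 mm from the wheel's axis; turns freely on its own pin, so it can be held while led round the circle. This point is 104 mm above the bench. The black rim, 10 mm thick, lies below with its top 77 mm above the bench
- cassette (a joint): height of the cassette above its lowest position, m, 0 to 0.055; driven only by the handwheel. The empty slot is level (its middle at the height of the middle of the disc on the shelf) at 0.0335; the disc goes in from about 0.031 to 0.036
- slot_mouth (a point): centre of the opening of the empty slot, at its front, halfway between floor and ceiling. The white cassette (97 mm wide, 77 mm high, beyond the shelf) has four slots one above the other, pitch 16 mm, each 11 mm high clear and 83 mm wide, with 14 mm wide side rails on which discs lie. Slots 1, 2 and 4 from the bottom hold fixed discs; slot 3 is the empty one
- slot_home (a point): on the cassette: where the centre of the disc's underside lies when the disc is home in the empty slot. Axes as the lift. Relative to it the rails start at x = -25 mm and the back stop is at x = +38 mm, so a disc that is home stands out 13 mm from the front; the fixed discs in the other slots stand out 12 mm
- disc: the loose filter disc, 76 mm in diameter, 6 mm thick, 90 g, aluminium with a dark mesh on top; polished, slides easily (friction about 0.3); lies flat on the loading shelf. Origin at the centre of its underside, z up
- tee: bystander: brass tee fitting on the base plate between the shelf and the handwheel, 52 x 22 x 35 mm; origin under its centre
- scale_mark (a point): third long black line from the bottom of the upright aluminium scale left of the cassette (long lines 16 mm apart, short ones between): the small dark pointer on the cassette's left side stands at this line when the empty slot is level with the shelf
- pad: bystander: plain black round pad, 107 mm across, 14 mm thick, on the bench left of the lift; too big for the cassette; origin under its centre
There are look-alikes about, which are no part of the job. There is more than one size of the disc; the job needs the smaller.

How it is judged:
By the outcome, as a careful person would: the job done as asked, in the order asked, and still so for the second after the job is handed in, with the robot touching nothing.
It also fails if it takes over 54 s, if anything falls off the work surface, if the arm or the gripper's body presses on something with over 40 N, if the wrist force passes 120 N, or if a joint passes its speed limit or range.

ROBOT

A 7-joint arm with a two-finger parallel gripper is mounted at the origin on a cart in front of the work surface, level with it; the furniture and walls round the work are solid. World frame = base frame: x ahead of the robot, y to its left, z up, the work surface at z = 0. Lengths are in m, angles in rad, forces in N, time in s.
With the tool pointing down it reaches from about 0.4 to 0.85 m from the base axis. Payload 4.5 kg.
Tool frame: the origin (TCP) lies on the front face of the gripper's body, between the roots of the fingers; the fingertips stand 73 mm ahead of it and the grasp point (between the pads) lies 54 mm ahead of it (grip_point_offset is the distance from the TCP to the grasp point, in m); z points along the fingers, x is the direction in which the jaws open and shut, and the axes are right-handed (so a half turn about z gives the same grasp; the last joint's range is limited). The gripper opens to 85 mm and grips with 20 to 120 N. Pads are 22 mm wide; open, the fingers measure 114 mm over their backs; the gripper's body (76 mm by 85 mm) begins 54 mm behind the grasp point. The pads swing forward as they close: fully open they stand 13 mm farther back than shut.
Start: joints at [-1.071, 0.689, -0.195, 1.565, 0.157, 0.902, -0.215], TCP at [0.281, 0.558, 0.304] pointing down, gripper open.
Joint ranges: [-3.01, 3.01], [-0.46, 2.08], [-1.47, 1.51], [0.13, 2.56], [-1, 4.14], [0.04, 2.09], [-2.66, 2.66]. Speed limits (rad/s): [2.57, 2.57, 3.14, 3.14, 3.14, 3.14, 3.14].

INTERFACE

Orientations are given as a unit quaternion [x, y, z, w].
In Python, from station import * gives the robot as it stands.
- The arm moves only by the shell command python3 -m jog 'ROWS' [FORCE]. ROWS is JSON, a list of rows, each a list of 3 entries, a list of its own where there are three numbers: the turn, a rotation vector about the world's x, y, z in degrees, then the shift along the world's x, y, z in mm, then the finger opening in mm, from 0 to 85.4. In form: [[[ax, ay, az], [tx, ty, tz], claw], ...]. A call has exactly 5 rows; each row shifts and turns the pose as measured when the row begins; what a row does not reach is not made up. A row lasts 1/10 s, in which the tool goes at most 50 mm and 8.59 degrees, less where a joint would pass 70% of its speed; a pose out of reach is approached as far as the arm can. A call is refused whole if a number of a shift passes 50 or a number of a turn 8.59, either way. A call with a gripper value outside its range is refused whole. The fingers move at their own pace and stop on an object; FORCE is the grip in N (left out, the last holds). Time passes only in rows, so rows that do not move let the fingers close, or fill a call up. It gives the time, the measured TCP pose, the force and the opening at its end, in the units of the state.
- sense(): the state, without advancing time (a new reading comes with each control period).
- snapshot(name): name is "scene" or "top" or "wrist"; returns (picture, depth): 400x640x3 uint8, red, green, blue; 400x640 float32, m along the optical axis (not along the pixel's ray), 0 where there is no reading.
- camera_params(name): a dict with "fx", "fy", "cx", "cy" (pixels), "rvec" (rotation vector, rad) and "tvec" (3), from world to camera coordinates, as OpenCV has them. Camera axes: x right, y down, z forward; pixel columns grow to the right and rows downward; lengths in m; the calibration is good to about 2 mm. A picture is of the moment at which its call begins: read the wrist's pose just before it. camera_params takes no time and is no camera call; for the wrist camera it gives the pose at the moment of the call.
- finish_job(): hands the job in, once; it reports no verdict.
Trained networks look in the newest picture that a camera, given by its name, has taken for a name from the list of things; names that differ only in an ending like _2 or _b are one class to them, and where a whole thing is asked for, a point or a joint stands for the part that bears it (a point fixed in the world has none). Each returns a list of dicts, best first, with "score" (0 to 1); they miss things now and then, are a little off and sometimes report something else, mostly with a low value. They report only what shows in the picture. A call takes as long as a camera call. They do not tell look-alikes from the thing itself.
- silhouettes(camera, label): "mask" (400x640 bool, what is visible of it).
- landmark_of(camera, label): "centre" ([x, y, z] in m, in the coordinates of the camera as it stood for that picture, good to about 4 mm: a listed point, or the origin of a listed thing).
The state is a dict: "time": time; "q": joint angles; "dq": joint speeds; "joint_efforts": joint torques, N m; "position": TCP position; "eef_rot": TCP orientation; "force": force on the tool from outside, world axes, zero at the start; "torque": the same for the moment, N m; "width": finger opening in m.
Only numpy, scipy, OpenCV 4.12 (cv2) and the standard library are available. Lean on these libraries where they do the work, as an engineer would, in place of code of your own. Each camera call takes 0.05 s, during which the arm holds its last target.

## Working session

There is one attempt and no reset: what is moved stays moved. The work goes in short steps, Python scripts to look and compute and a shell command to move; the robot and the scene stay as the last step left them, time stands still between calls to the robot, and variables do not carry over. Pictures are saved under pics/ and viewed, and the job is handed in when it is done.

```bash
mkdir -p pics; ls; cat > h.py <<'E'
from station import *
import numpy as np, cv2
from scipy.spatial.transform import Rotation as R
def w2c(n):
    p=camera_params(n); Rm=cv2.Rodrigues(np.array(p['rvec'],float))[0]; return p,Rm,np.array(p['tvec'],float).ravel()
def c2w(n,c):
    p,Rm,t=w2c(n); return Rm.T@(np.array(c)-t)
def proj(n,P):
    p,Rm,t=w2c(n); c=Rm@np.array(P)+t; return p['fx']*c[0]/c[2]+p['cx'],p['fy']*c[1]/c[2]+p['cy']
def px(n,u,v,d):
    p,Rm,t=w2c(n); return Rm.T@(np.array([(u-p['cx'])/p['fx']*d,(v-p['cy'])/p['fy']*d,d])-t)
def pxz(n,u,v,z):
    p,Rm,t=w2c(n); r=Rm.T@np.array([(u-p['cx'])/p['fx'],(v-p['cy'])/p['fy'],1]); o=-Rm.T@t; return o+r*(z-o[2])/r[2]
def save(n,name):
    im,d=snapshot(n); cv2.imwrite('pics/'+name+'.png',im[:,:,::-1]); np.save('pics/'+name+'.npy',d); return im,d
E
python3 - <<'E'
from h import *
for n in ['scene','top']:
    save(n,n+'0')
    for l in ['shelf_mouth','crank_axis','handle_mid','slot_mouth','slot_home','disc','tee','scale_mark','pad','lift']:
        print(n,l,[(round(r['score'],2),np.round(c2w(n,r['centre']),3)) for r in landmark_of(n,l)])
s=sense();print(s['time'],s['position'],s['eef_rot'],s['width'],s['force'])
E
```

```text
pics
scene shelf_mouth [(0.67, array([0.569, 0.008, 0.092]))]
scene crank_axis [(0.56, array([ 0.557, -0.179,  0.076]))]
scene handle_mid []
scene slot_mouth [(0.88, array([0.586, 0.011, 0.069]))]
scene slot_home []
scene disc [(0.88, array([ 0.494, -0.003,  0.097]))]
scene tee [(0.73, array([ 0.49 , -0.105,  0.013]))]
scene scale_mark [(0.56, array([0.59 , 0.082, 0.079]))]
scene pad [(0.85, array([ 0.444,  0.252, -0.002]))]
scene lift [(0.82, array([0.555, 0.008, 0.001]))]
top shelf_mouth [(0.6, array([0.567, 0.013, 0.095])), (0.4, array([ 0.495, -0.003,  0.099]))]
top crank_axis [(0.61, array([ 0.559, -0.18 ,  0.073])), (0.49, array([0.551, 0.007, 0.006]))]
top handle_mid [(0.41, array([ 0.559, -0.226,  0.108]))]
top slot_mouth []
top slot_home [(0.63, array([0.608, 0.012, 0.064]))]
top disc [(0.69, array([ 0.494, -0.003,  0.097])), (0.68, array([ 0.6  , -0.318, -0.001]))]
top tee [(0.74, array([ 0.484, -0.103,  0.01 ])), (0.74, array([ 0.562, -0.227,  0.104]))]
top scale_mark [(0.71, array([0.582, 0.086, 0.08 ]))]
top pad [(0.57, array([0.441, 0.254, 0.003])), (0.28, array([0.565, 0.009, 0.095]))]
top lift [(0.86, array([0.552, 0.007, 0.005]))]
1.1 [0.28067045 0.55845211 0.30391932] [ 8.51211268e-01  5.24823185e-01  1.21898427e-05 -4.35918168e-05] 0.08532929098644768 [ 0.29333886 -0.45484353 -0.90626312]
```

View pics/scene0.png

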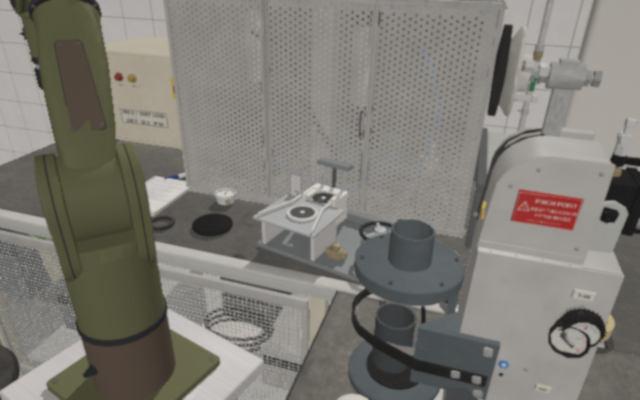

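View pics/top0.png

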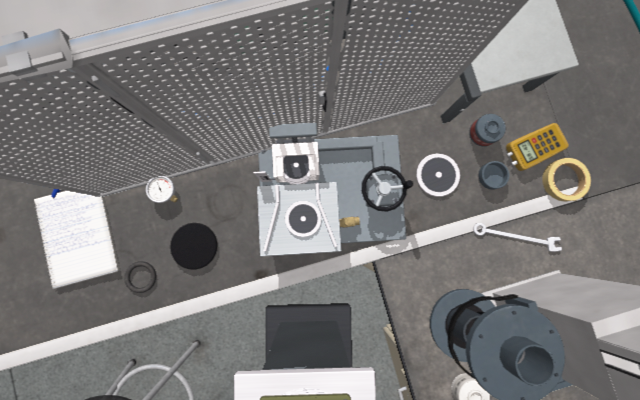

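```bash
python3 - <<'E'
from h import *
im=cv2.imread('pics/top0.png');d=np.load('pics/top0.npy')
c=cv2.resize(im[110:270,240:430],None,fx=4.2,fy=3.7,interpolation=cv2.INTER_CUBIC);cv2.imwrite('pics/c1.png',cv2.resize(im[110:260,245:435],(760,600),interpolation=cv2.INTER_CUBIC))
im=cv2.imread('pics/scene0.png')
cv2.imwrite('pics/c2.png',cv2.resize(im[150:290,230:410],(772,600),interpolation=cv2.INTER_CUBIC))
for n,P in [('top',(0.555,0.008,0.012)),('top',(0.655,0.008,0.012)),('top',(0.555,-0.18,0.077))]: print(proj(n,P))
# point cloud of shelf plane in top
v,u=np.mgrid[0:400,0:640]
p,Rm,t=w2c('top')
C=np.stack([(u-p['cx'])/p['fx']*d,(v-p['cy'])/p['fy']*d,d],-1)
W=(C-t)@Rm
np.save('pics/Wtop.npy',W)
m=(abs(W[...,2]-0.094)<0.004)&(d>0)&(abs(W[...,0]-0.5)<0.15)&(abs(W[...,1])<0.15)
q=W[m][:,:2].astype(np.float32);print(len(q),np.median(W[m][:,2]),cv2.minAreaRect(q),q.min(0),q.max(0))
m=(abs(W[...,2]-0.077)<0.006)&(d>0)&(abs(W[...,0]-0.555)<0.09)&(abs(W[...,1]+.18)<0.09)
q=W[m][:,:2].astype(np.float32);print(len(q),cv2.minEnclosingCircle(q))
m=((W[...,2])>0.100)&(d>0)&(abs(W[...,0]-0.555)<0.09)&(abs(W[...,1]+.18)<0.09)
q=W[m];print(len(q),q.mean(0),q[:,2].max(),cv2.minEnclosingCircle(q[:,:2].astype(np.float32)))
E
```

```text
(np.float64(299.1360516156559), np.float64(193.80347855956876))
(np.float64(298.5681411105024), np.float64(151.79760350038444))
(np.float64(384.10354379522715), np.float64(189.18300244069124))
4489 0.09481755732801071 ((0.5366427898406982, 0.03404419124126434), (0.23477581143379211, 0.2180739790201187), 2.3593626022338867) [ 0.41791907 -0.07915076] [0.6498538  0.14771993]
783 ((0.557858943939209, -0.17881502211093903), 0.05082908645272255)
58 [ 0.5607731  -0.22308867  0.11706642] 0.12383692389427145 ((0.5615915060043335, -0.22447657585144043), 0.007723813410848379)
```

View pics/c1.png

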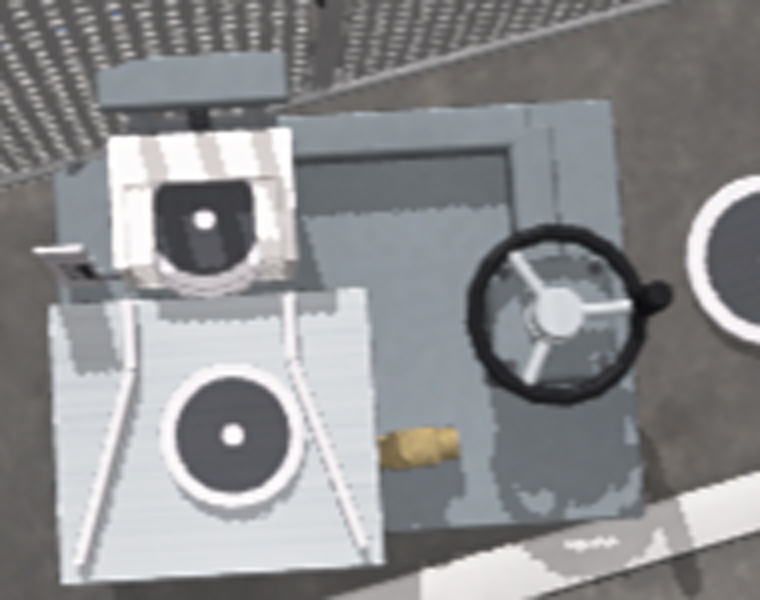

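View pics/c2.png

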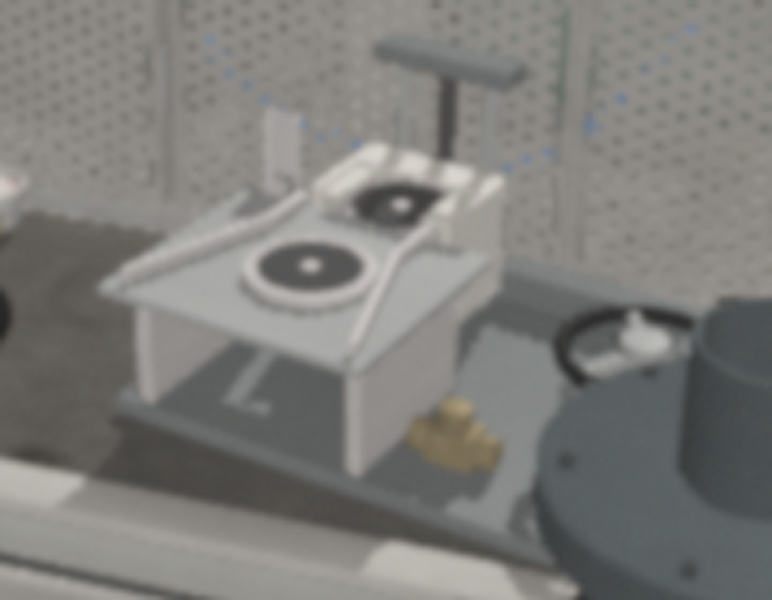

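```bash
python3 - <<'E'
from h import *
W=np.load('pics/Wtop.npy');d=np.load('pics/top0.npy')
def crop(cx,cy): return int(round(245+cx/4)),int(round(110+cy/4))
for nm,c in dict(disc4=(180,215),disc4b=(230,240),casL=(130,200),casR=(280,200),casBack=(200,150),bar=(190,85),shelf=(200,340),wheelhub=(560,310),handle=(655,297),fence=(400,40),fence2=(420,230),fenceR=(520,30),base=(400,260)).items():
    u,v=crop(*c); print(nm,(u,v),np.round(W[v-1:v+2,u-1:u+2].reshape(-1,3).mean(0),4), np.round(W[v-1:v+2,u-1:u+2,2].ravel(),3))
E
```

```text
disc4 (290, 164) [0.6119 0.0245 0.0875] [0.085 0.087 0.089 0.087 0.087 0.087 0.087 0.089 0.089]
disc4b (302, 170) [ 0.5984 -0.0013  0.0872] [0.086 0.086 0.089 0.087 0.089 0.087 0.087 0.086 0.088]
casL (278, 160) [0.6192 0.0495 0.0967] [0.097 0.098 0.099 0.095 0.095 0.099 0.094 0.097 0.095]
casR (315, 160) [ 0.6177 -0.0297  0.0986] [0.098 0.099 0.101 0.096 0.1   0.1   0.096 0.099 0.098]
casBack (295, 148) [0.6443 0.0127 0.0994] [0.1   0.1   0.1   0.1   0.102 0.099 0.097 0.098 0.099]
bar (292, 131) [0.6625 0.0153 0.169 ] [0.169 0.17  0.167 0.17  0.17  0.169 0.169 0.17  0.169]
shelf (295, 195) [0.5436 0.0142 0.0946] [0.095 0.094 0.095 0.095 0.096 0.093 0.095 0.095 0.094]
wheelhub (385, 188) [ 0.5569 -0.181   0.0827] [0.085 0.082 0.085 0.081 0.084 0.082 0.082 0.082 0.081]
handle (409, 184) [ 0.5599 -0.2243  0.1206] [0.124 0.122 0.12  0.119 0.12  0.12  0.121 0.119 0.121]
fence (345, 120) [ 0.7138 -0.0989  0.0685] [0.079 0.078 0.073 0.069 0.071 0.067 0.061 0.061 0.058]
fence2 (350, 168) [ 0.6143 -0.1129  0.0123] [0.011 0.012 0.014 0.011 0.012 0.012 0.011 0.013 0.013]
fenceR (375, 118) [ 0.7328 -0.175   0.0188] [0.026 0.022 0.02  0.016 0.018 0.014 0.018 0.017 0.017]
base (345, 175) [ 0.5978 -0.1007  0.0122] [0.013 0.011 0.011 0.014 0.01  0.013 0.013 0.013 0.013]
```

```bash
python3 -m jog '[[[0,0,0],[30,-50,0],60],[[0,0,0],[30,-50,0],60],[[0,0,0],[30,-50,0],60],[[0,0,0],[30,-50,0],60],[[0,0,0],[30,-50,0],60]]'
```

```text
time: 1.6
position: [0.4082, 0.3412, 0.3043]
eef_rot: [0.847, 0.532, 0.002, -0.005]
force: [0.4, 1.0, -0.5]
width: 0.0602
```

```bash
python3 -m jog '[[[0,0,-8],[12,-47,0],60],[[0,0,-8],[12,-47,0],60],[[0,0,-8],[12,-47,0],60],[[0,0,-8],[12,-47,0],60],[[0,0,-8],[12,-47,0],60]]'
python3 -m jog '[[[0,0,-8],[12,-47,0],60],[[0,0,-8],[12,-47,0],60],[[0,0,-8],[12,-47,0],60],[[0,0,-8],[12,-47,0],60],[[0,0,0],[12,-47,0],60]]'
python3 - <<'E'
from h import *
s=sense();r=R.from_quat(s['eef_rot']).as_matrix();print(s['time'],s['position'],np.round(r,3))
save('wrist','w1')
for l in ['handle_mid','crank_axis']:
    print(l,[(round(q['score'],2),np.round(c2w('wrist',q['centre']),4)) for q in landmark_of('wrist',l)])
E
```

```text
time: 2.1
position: [0.4721, 0.0995, 0.3056]
eef_rot: [0.98, 0.197, 0.007, -0.004]
force: [1.5, 0.8, -0.2]
width: 0.0596
time: 2.6
position: [0.5334, -0.1427, 0.3072]
eef_rot: [0.996, -0.094, 0.01, -0.002]
force: [0.3, 0.5, 0.3]
width: 0.06
2.6 [ 0.53340568 -0.14267397  0.30720721] [[ 0.982 -0.187  0.02 ]
 [-0.187 -0.982  0.003]
 [ 0.019 -0.006 -1.   ]]
handle_mid [(0.66, array([ 0.5632, -0.2418,  0.0996]))]
crank_axis [(0.64, array([ 0.5556, -0.1833,  0.0735]))]
```

View pics/w1.png

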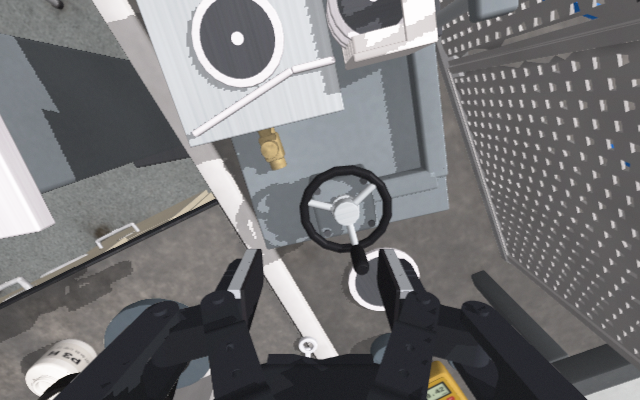

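```bash
python3 - <<'E'
from h import *
d=np.load('pics/w1.npy');v,u=np.mgrid[0:400,0:640]
p,Rm,t=w2c('wrist')
W=(np.stack([(u-p['cx'])/p['fx']*d,(v-p['cy'])/p['fy']*d,d],-1)-t)@Rm
m=(W[...,2]>0.092)&(W[...,2]<.13)&(d>0)&(abs(W[...,0]-0.56)<0.07)&(abs(W[...,1]+.18)<0.075)&(v<300)
q=W[m];print(len(q),q.min(0),q.max(0),cv2.minEnclosingCircle(q[:,:2].astype(np.float32)))
m=(abs(W[...,2]-0.074)<0.006)&(d>0)&(abs(W[...,0]-0.555)<0.07)&(abs(W[...,1]+.18)<0.07)
q=W[m];print(len(q),q[:,2].max(),cv2.minEnclosingCircle(q[:,:2].astype(np.float32)))
s=sense();print(s['position'])
E
```

```text
344 [ 0.55327161 -0.23756885  0.0925435 ] [ 0.56900198 -0.22302319  0.12108043] ((0.5610788464546204, -0.23070558905601501), 0.00801375973969698)
2884 0.0799562122019475 ((0.5573875904083252, -0.1847735345363617), 0.050808124244213104)
[ 0.53306212 -0.14574026  0.30709839]
```

```bash
python3 -m jog '[[[0,1,5],[14,-40,0],50],[[0,0,5],[14,-40,-20],50],[[0,0,1],[2,-4,-40],50],[[0,0,0],[0,0,-25],50],[[0,0,0],[0,0,0],50]]'
python3 - <<'E'
from h import *
s=sense();r=R.from_quat(s['eef_rot']).as_matrix();print(s['time'],s['position'],np.round(r,3))
save('wrist','w2')
d=np.load('pics/w2.npy');v,u=np.mgrid[0:400,0:640]
p,Rm,t=w2c('wrist')
W=(np.stack([(u-p['cx'])/p['fx']*d,(v-p['cy'])/p['fy']*d,d],-1)-t)@Rm
m=(W[...,2]>0.092)&(W[...,2]<.13)&(d>0)&(abs(W[...,0]-0.56)<0.02)&(abs(W[...,1]+.225)<0.025)
q=W[m];print(len(q),q.min(0),q.max(0),cv2.minEnclosingCircle(q[:,:2].astype(np.float32)))
print(sense()['position'])
E
```

```text
time: 3.25
position: [0.5656, -0.2256, 0.2205]
eef_rot: [1.0, 0.009, 0.002, -0.003]
force: [0.1, 0.3, 0.5]
width: 0.0499
3.25 [ 0.56557792 -0.22557948  0.22050293] [[ 1.     0.018  0.005]
 [ 0.017 -1.     0.006]
 [ 0.005 -0.006 -1.   ]]
735 [ 0.55517538 -0.23399525  0.09204289] [ 0.57098317 -0.21913945  0.12296579] ((0.5630192756652832, -0.22700253129005432), 0.00800023041665554)
[ 0.56639286 -0.22530254  0.22206208]
```

View pics/w2.png

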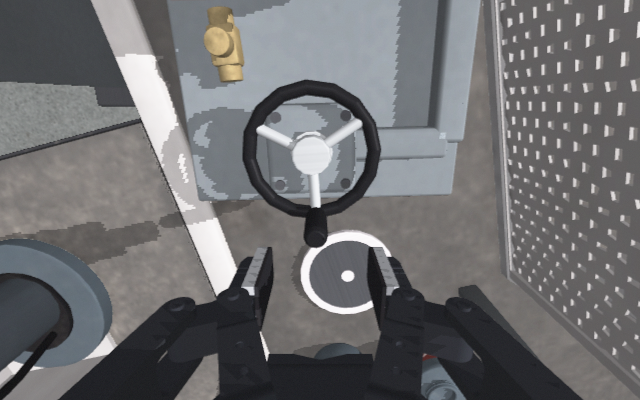

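```bash
python3 -m jog '[[[0,0,0],[-4,-1,-30],50],[[0,0,0],[0,0,-30],50],[[0,0,0],[0,0,-4],30],[[0,0,0],[0,0,0],10],[[0,0,0],[0,0,0],10]]' 30
python3 - <<'E'
from h import *
s=sense();print(s['time'],s['position'],s['force'],s['width'])
E
```

```text
time: 3.8
position: [0.5671, -0.222, 0.1647]
eef_rot: [1.0, 0.013, 0.009, -0.002]
force: [1.8, -2.5, -15.8]
width: 0.0147
3.8 [ 0.56706517 -0.22200767  0.16465578] [  1.83852591  -2.53537995 -15.79797527] 0.014726113004758044
```

```bash
python3 -m jog '[[[0,0,0],[-10,-1,0],10],[[0,0,0],[-10,0.5,0],10],[[0,0,0],[-10,2.5,0],10],[[0,0,0],[-9,4,0],10],[[0,0,0],[-8,5.5,0],10]]'
python3 - <<'E'
from h import *
s=sense();P=s['position'];print(s['torque'],s['width'])
r=P[:2]-np.array([.5575,-.181]);print(np.hypot(*r)*1e3,np.degrees(np.arctan2(r[1],r[0])))
E
```

```text
time: 4.3
position: [0.5209, -0.2057, 0.1646]
eef_rot: [1.0, 0.015, 0.012, -0.004]
force: [7.3, 2.9, -18.4]
width: 0.0146
[ 0.67008979 -1.225425    0.01433239] 0.0145671280876455
44.14830730540614 -145.9814818862448
```

```bash
python3 -m jog '[[[0,0,0],[-6,12.5,0],10],[[0,0,0],[-2,14,0],10],[[0,0,0],[2.5,14,0],10],[[0,0,0],[6.5,12.5,0],10],[[0,0,0],[10,10,0],10]]'
python3 - <<'E'
from h import *
s=sense();P=s['position'];print(s['torque'],s['width'])
r=P[:2]-np.array([.5575,-.181]);print(np.hypot(*r)*1e3,np.degrees(np.arctan2(r[1],r[0])))
E
```

```text
time: 4.8
position: [0.5287, -0.1413, 0.1646]
eef_rot: [1.0, 0.013, 0.01, -0.004]
force: [1.4, -5.8, -15.8]
width: 0.0144
[-1.07404089 -0.04184678 -0.06551344] 0.01440362856686095
49.0148441210584 125.9654724399455
```

```bash
python3 -m jog '[[[0,0,0],[12.5,5,0],10],[[0,0,0],[14,2,0],10],[[0,0,0],[14,-2,0],10],[[0,0,0],[12.5,-6,0],10],[[0,0,0],[10,-9.5,0],10]]'
python3 - <<'E'
from h import *
s=sense();P=s['position'];print(s['torque'],s['width'])
r=P[:2]-np.array([.5575,-.181]);print(np.hypot(*r)*1e3,np.degrees(np.arctan2(r[1],r[0])))
E
```

```text
time: 5.3
position: [0.5908, -0.1442, 0.1646]
eef_rot: [1.0, 0.016, 0.002, -0.005]
force: [-3.0, 0.3, -9.0]
width: 0.0148
[-0.03352673  0.51038682  0.0327911 ] 0.014812834090307429
49.62353114143286 47.90593192642111
```

```bash
python3 -m jog '[[[0,0,0],[8,-11.5,0],10],[[0,0,0],[4.5,-13,0],10],[[0,0,0],[0,-14,0],10],[[0,0,0],[-4,-13.5,0],10],[[0,0,0],[-8,-11.5,0],10]]'
python3 - <<'E'
from h import *
s=sense();P=s['position'];print(s['torque'],s['width'])
r=P[:2]-np.array([.558,-.177]);print(np.hypot(*r)*1e3,np.degrees(np.arctan2(r[1],r[0])))
E
```

```text
time: 5.8
position: [0.5969, -0.2027, 0.1647]
eef_rot: [1.0, 0.021, 0.005, -0.008]
force: [4.4, -0.6, -14.7]
width: 0.0149
[-0.07935964 -0.92242176  0.00441268] 0.014868320611270554
46.63031074123644 -33.397439901957945
```

```bash
python3 -m jog '[[[0,0,0],[-9.5,-10.5,0],10],[[0,0,0],[-12,-7,0],10],[[0,0,0],[-13.5,-3,0],10],[[0,0,0],[-14,1,0],10],[[0,0,0],[0,0,0],10]]'
python3 - <<'E'
from h import *
s=sense();P=s['position'];print(s['torque'],s['width'])
r=P[:2]-np.array([.558,-.177]);print(np.hypot(*r)*1e3,np.degrees(np.arctan2(r[1],r[0])))
im,d=save('top','top1')
W=None
v,u=np.mgrid[0:400,0:640];p,Rm,t=w2c('top')
W=(np.stack([(u-p['cx'])/p['fx']*d,(v-p['cy'])/p['fy']*d,d],-1)-t)@Rm
for nm,(a,b) in dict(disc4=(290,164),casL=(278,160),casR=(315,160),shelf=(295,195)).items():print(nm,np.median(W[b-1:b+2,a-1:a+2].reshape(-1,3),0))
cv2.imwrite('pics/c3.png',cv2.resize(im[110:260,245:435,::-1],(760,600),interpolation=cv2.INTER_CUBIC))
im,d=save('scene','scene1')
cv2.imwrite('pics/c4.png',cv2.resize(im[150:290,230:410,::-1],(772,600),interpolation=cv2.INTER_CUBIC))
for l in ['slot_mouth','slot_home']:
    print(l,[(round(q['score'],2),np.round(c2w('scene',q['centre']),4)) for q in landmark_of('scene',l)],[(round(q['score'],2),np.round(c2w('top',q['centre']),4)) for q in landmark_of('top',l)])
E
```

```text
time: 6.3
position: [0.5414, -0.2212, 0.1647]
eef_rot: [1.0, 0.02, 0.003, -0.013]
force: [-0.4, 3.8, -13.3]
width: 0.0146
[ 0.48387019 -0.04868167 -0.0084093 ] 0.014605643160630113
47.185341844187654 -110.61646088428924
disc4 [0.60726537 0.02309185 0.1128885 ]
casL [0.61420496 0.04737375 0.12235793]
casR [ 0.6126411  -0.02939382  0.12438489]
shelf [0.54351644 0.01416645 0.0945038 ]
slot_mouth [(0.88, array([0.5883, 0.0091, 0.0948]))] [(0.84, array([0.584 , 0.0084, 0.0968]))]
slot_home [(0.87, array([0.6141, 0.0145, 0.0916]))] [(0.84, array([0.6115, 0.0101, 0.0906]))]
```

View pics/c3.png

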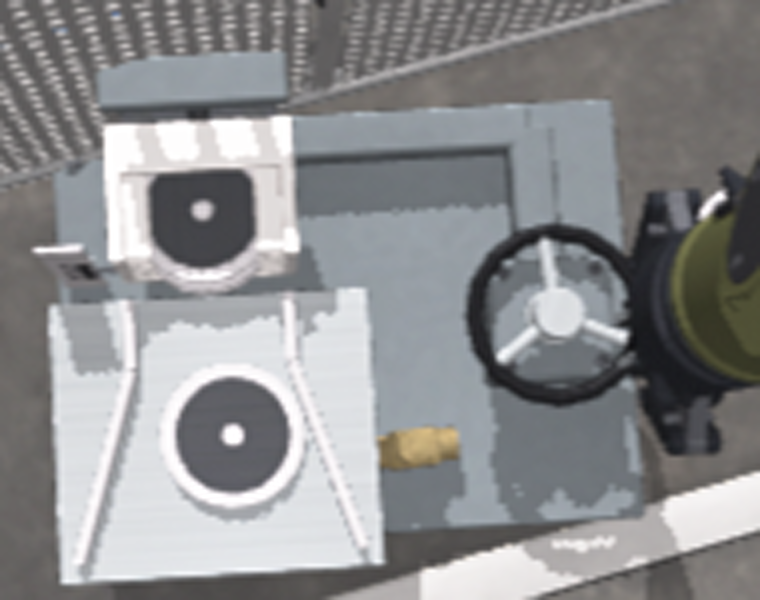

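View pics/c4.png

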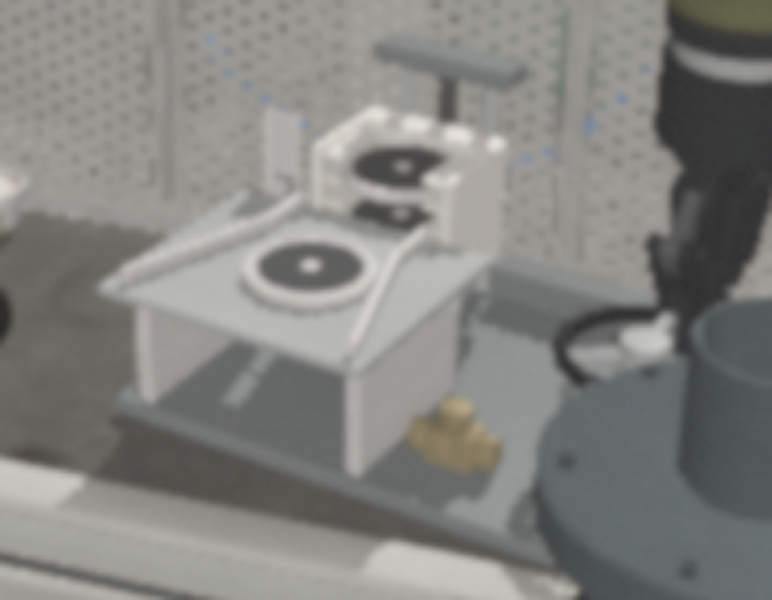

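```bash
python3 -m jog '[[[0,0,0],[-6,2.5,0],10],[[0,0,0],[-5.5,3.5,0],10],[[0,0,0],[0,0,0],10],[[0,0,0],[0,0,0],50],[[0,0,0],[0,0,0],50]]'
python3 - <<'E'
from h import *
s=sense();P=s['position'];print(s['torque'],s['width'])
r=P[:2]-np.array([.558,-.177]);print(np.hypot(*r)*1e3,np.degrees(np.arctan2(r[1],r[0])))
E
```

```text
time: 7.1
position: [0.5344, -0.2199, 0.1673]
eef_rot: [1.0, 0.019, 0.009, -0.008]
force: [-0.3, -0.1, -0.8]
width: 0.0431
[-0.03925149  0.01025567 -0.01080873] 0.043082387848526284
48.91613505858465 -118.82977654100534
```

```bash
python3 -m jog '[[[0,0,0],[0,0,20],60],[[0,0,0],[0,0,50],60],[[0,0,0],[-10,20,40],60],[[0,0,-8],[-20,30,20],60],[[0,0,-8],[-20,40,0],60]]'
python3 - <<'E'
from h import *
s=sense();print(s['q'])
p,Rm,t=w2c('wrist');cw=-Rm.T@t;r=R.from_quat(s['eef_rot']).as_matrix()
print('cam in tool',r.T@(cw-s['position']),'axis in tool',r.T@Rm[2])
im,d=save('top','top2')
v,u=np.mgrid[0:400,0:640];p,Rm,t=w2c('top')
W=(np.stack([(u-p['cx'])/p['fx']*d,(v-p['cy'])/p['fy']*d,d],-1)-t)@Rm
np.save('pics/Wtop2.npy',W)
for nm,(a,b) in dict(disc4=(290,164),disc4c=(295,166),casL=(278,160),casR=(315,160),shelf=(295,195),shelf2=(290,240)).items():print(nm,np.median(W[b-1:b+2,a-1:a+2].reshape(-1,3),0))
cv2.imwrite('pics/c5.png',cv2.resize(im[110:260,245:435,::-1],(760,600),interpolation=cv2.INTER_CUBIC))
E
```

```text
time: 7.6
position: [0.4875, -0.1415, 0.3086]
eef_rot: [0.991, -0.133, 0.019, -0.0]
force: [0.3, 1.1, -0.1]
width: 0.0603
[ 0.11482223  0.52017729  0.1212098   1.94680669 -0.10661291  0.64220995
  0.03618136]
cam in tool [-0.00075911 -0.08214855 -0.06975134] axis in tool [-3.04989283e-04  3.20036090e-01  9.47405303e-01]
disc4 [0.60703777 0.02302547 0.1136043 ]
disc4c [0.60253962 0.01268975 0.11297487]
casL [0.61388979 0.04713539 0.12393621]
casR [ 0.61270547 -0.02940466  0.12439371]
shelf [0.54347879 0.01411618 0.09496816]
shelf2 [0.44850648 0.02577696 0.09430426]
```

View pics/c5.png

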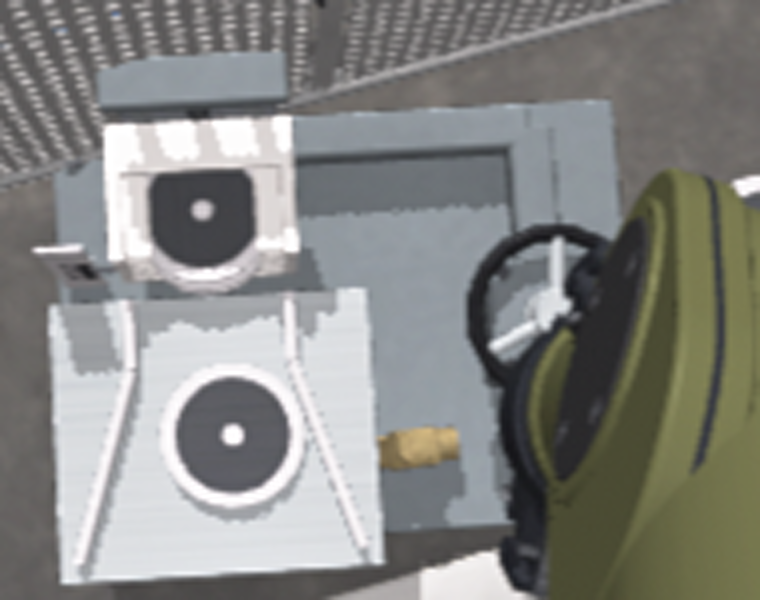

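```bash
python3 -m jog '[[[0,0,8],[-16,32,-6],40],[[0,0,8],[-16,32,-6],40],[[0,0,8],[-16,32,-6],40],[[0,0,8],[-16,32,-6],40],[[0,0,8],[-12,32,-6],40]]'
python3 -m jog '[[[0,-4,8],[0,0,0],20],[[0,-4,8],[0,0,0],20],[[0,-4,8],[0,0,0],20],[[0,-4,8],[0,0,0],20],[[0,-4,8],[0,0,0],20]]'
python3 -m jog '[[[0,0,8],[0,0,0],20],[[0,0,8],[0,0,0],20],[[0,0,8],[0,0,0],20],[[0,0,0],[0,0,0],20],[[0,0,0],[0,0,0],20]]'
python3 - <<'E'
from h import *
C=[pxz('top',245+a/4,110+b/4,.094) for a,b in [(62,583),(383,562),(365,290),(50,308)]]
for c in C: print(c)
s=sense();r=R.from_quat(s['eef_rot']).as_matrix();print(s['q'],s['position'],np.round(r,3))
im,d=save('wrist','w3');print(np.round(sense()['position'],4))
cv2.imwrite('pics/w3r.png',im[::-1,::-1,::-1])
for l in ['disc','slot_mouth','slot_home','scale_mark','shelf_mouth']:
    print(l,[(round(q['score'],2),np.round(c2w('wrist',q['centre']),4)) for q in landmark_of('wrist',l)])
E
```

```text
time: 8.15
position: [0.4097, 0.0274, 0.2845]
eef_rot: [0.974, 0.225, 0.024, -0.006]
force: [0.9, 0.7, -0.6]
width: 0.0398
time: 8.65
position: [0.4118, 0.029, 0.2895]
eef_rot: [0.86, 0.486, 0.154, 0.02]
force: [1.0, -0.8, -0.3]
width: 0.02
time: 9.15
position: [0.4162, 0.0242, 0.294]
eef_rot: [0.738, 0.656, 0.158, -0.006]
force: [-0.3, 0.3, 0.1]
width: 0.0199
[0.41691347 0.08792068 0.094     ]
[ 0.42444496 -0.08058284  0.094     ]
[ 0.56908351 -0.07437865  0.094     ]
[0.56207144 0.09374032 0.094     ]
[ 0.45314003  0.48137325 -0.72251877  2.32320333  0.66788284  0.2187795
  0.64909616] [0.41616844 0.02416163 0.29397867] [[ 0.088  0.97   0.226]
 [ 0.967 -0.138  0.216]
 [ 0.241  0.2   -0.95 ]]
[0.4161 0.0242 0.2939]
disc [(0.88, array([ 0.4934, -0.0038,  0.0956])), (0.62, array([ 0.5975, -0.3235,  0.0029]))]
slot_mouth []
slot_home []
scale_mark [(0.87, array([0.5862, 0.0829, 0.075 ]))]
shelf_mouth [(0.83, array([0.57  , 0.0117, 0.0904])), (0.19, array([ 0.4914, -0.0014,  0.0936]))]
```

View pics/w3r.png

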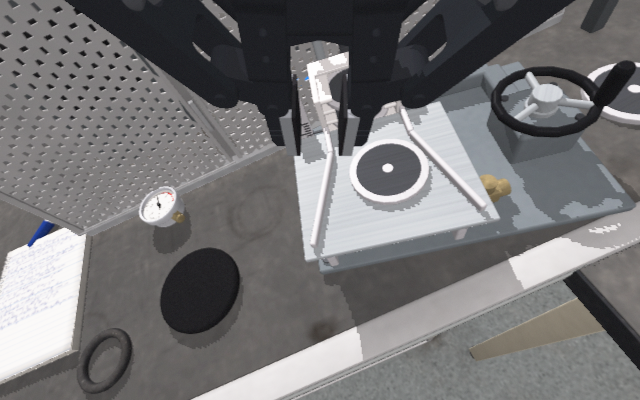

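```bash
cat >> h.py <<'E'
def need(tilt=0,yaw=92.4):
    # tilt deg>0: tips forward (+x)
    a=np.radians(yaw); x=np.array([np.cos(a),np.sin(a),0]); z=np.array([0,0,-1.]); y=np.cross(z,x)
    D=np.stack([x,y,z],1); D=(R.from_rotvec(-np.radians(tilt)*x*(1))).as_matrix()@D
    cur=R.from_quat(sense()['eef_rot']).as_matrix()
    return D,np.degrees(R.from_matrix(D@cur.T).as_rotvec())
E
python3 - <<'E'
from h import *
for t in (20,1,0):
    D,v=need(t); print(D[:,2],np.round(v,1))
E
```

```text
[ 0.34172013  0.01432232 -0.93969262] [-14.   -7.9   6.2]
[ 1.74370977e-02  7.30830929e-04 -9.99847695e-01] [-13.6  11.    8.5]
[ 0.  0. -1.] [-13.6  12.    8.6]
```

```bash
python3 -m jog '[[[-4.7,-2.6,2],[0,-33,-10],20],[[-4.7,-2.6,2],[0,-33,-10],20],[[-4.7,-2.6,2],[0,-33,-10],20],[[0,0,0],[0,0,0],20],[[0,0,0],[0,0,0],20]]'
python3 - <<'E'
from h import *
s=sense();print(s['q'],s['position'],np.round(need(20)[1],1),np.round(need(0)[1],1))
im,d=save('wrist','w4');print(np.round(sense()['position'],4))
cv2.imwrite('pics/w4r.png',im[::-1,::-1,::-1])
for l in ['disc','slot_mouth','slot_home','scale_mark','shelf_mouth']:
    print(l,[(round(q['score'],2),np.round(c2w('wrist',q['centre']),4)) for q in landmark_of('wrist',l)])
E
```

```text
time: 9.95
position: [0.4145, -0.0313, 0.2761]
eef_rot: [0.707, 0.691, 0.132, 0.067]
force: [0.4, 0.1, -0.4]
width: 0.0197
[ 0.33041494  0.4645695  -0.44880135  2.38732014  1.26209263  0.12646478
  0.25759695] [ 0.41453831 -0.03128032  0.27606349] [-5.4 -3.9  2.8] [-5.7 16.1  3.7]
[ 0.4145 -0.0313  0.2761]
disc [(0.91, array([ 6.016e-01, -3.235e-01,  6.000e-04])), (0.76, array([ 0.4953, -0.0039,  0.0948])), (0.46, array([ 0.4875, -0.103 ,  0.0088]))]
slot_mouth [(0.74, array([0.5869, 0.0089, 0.1   ]))]
slot_home [(0.63, array([0.613 , 0.0093, 0.0902]))]
scale_mark [(0.77, array([0.5859, 0.0799, 0.0786]))]
shelf_mouth [(0.95, array([0.5681, 0.0073, 0.0936]))]
```

View pics/w4r.png

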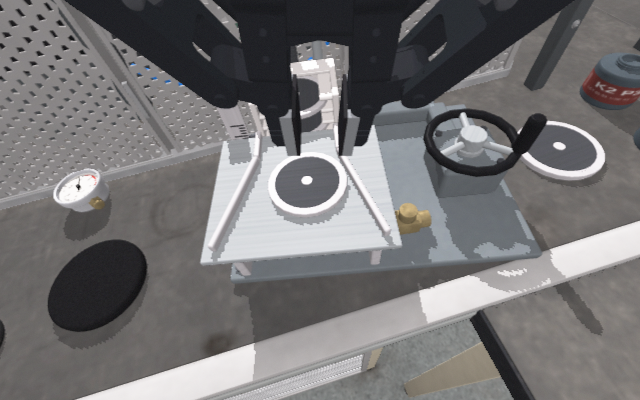

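```bash
python3 - <<'E'
import cv2
im=cv2.imread('pics/w4r.png');cv2.imwrite('pics/c6.png',cv2.resize(im[50:170,200:350],(750,600),interpolation=cv2.INTER_CUBIC))
E
```

```text
(no output)
```

View pics/c6.png

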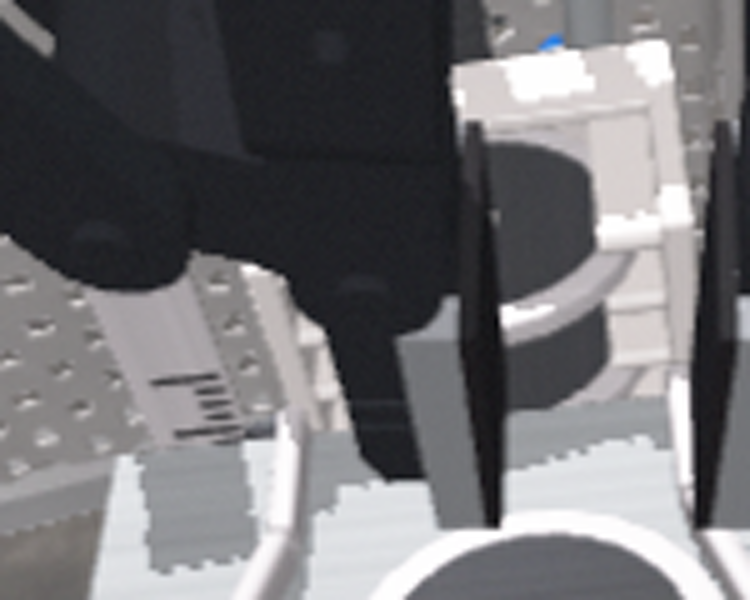

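```bash
python3 -m jog '[[[-2.9,8,1.9],[4,9,-10],30],[[-2.8,8,1.8],[4,9,-10],30],[[0,0,0],[2,9,-10],30],[[0,0,0],[0,0,0],30],[[0,0,0],[0,0,0],30]]'
python3 - <<'E'
from h import *
s=sense();print(s['q'],s['position'],np.round(need(0)[1],1),s['force'])
E
```

```text
time: 10.75
position: [0.4278, -0.0147, 0.2511]
eef_rot: [0.7, 0.712, 0.04, 0.034]
force: [-0.1, 0.2, -0.1]
width: 0.0302
[ 0.35095953  0.58007911 -0.64860846  2.2527758   0.89277541  0.45308323
  0.5704796 ] [ 0.42775314 -0.01472266  0.2511175 ] [-0.7  6.   1.4] [-0.09690099  0.18756716 -0.14325592]
```

```bash
python3 -m jog '[[[-0.7,6,1.4],[-1,6,-20],30],[[0,0,0],[-1,5,-25],30],[[0,0,0],[0,0,-15],30],[[0,0,0],[0,0,0],30],[[0,0,0],[0,0,0],30]]'
python3 - <<'E'
from h import *
s=sense();print(s['q'],s['position'],np.round(need(0)[1],1),s['force'])
E
```

```text
time: 11.25
position: [0.4248, -0.0074, 0.1915]
eef_rot: [0.694, 0.72, -0.003, 0.002]
force: [-0.2, -0.7, -0.2]
width: 0.0296
[ 0.2636081   0.7146859  -0.573602    2.24016926  0.96056581  0.45661798
  0.50813974] [ 0.4247717  -0.0073978   0.19154793] [ 0.4 -0.1  0.2] [-0.17665644 -0.69427237 -0.21829195]
```

```bash
python3 -m jog '[[[0,0,0],[0,3,-12],30],[[0,0,0],[0,0,-8],30],[[0,0,0],[0,0,-2],30],[[0,0,0],[0,0,0],30],[[0,0,0],[0,0,0],30]]'
python3 - <<'E'
from h import *
s=sense();print(s['position'],np.round(need(0)[1],1),s['force'])
im,d=save('wrist','w5')
cv2.imwrite('pics/w5r.png',im[::-1,::-1,::-1])
E
```

```text
time: 11.75
position: [0.4259, -0.0064, 0.1734]
eef_rot: [0.695, 0.719, -0.001, 0.005]
force: [-0.5, -0.1, 0.6]
width: 0.03
[ 0.42589771 -0.0063558   0.17342809] [0.5 0.3 0.4] [-0.45412179 -0.05727478  0.62835924]
```

View pics/w5r.png

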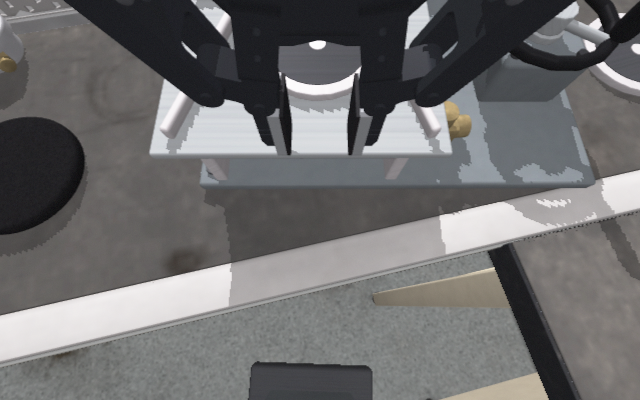

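```bash
python3 -m jog '[[[0,0,0],[0,0,-2],30],[[0,0,0],[0,0,-1.5],30],[[0,0,0],[0,0,-1],30],[[0,0,0],[0,0,0],30],[[0,0,0],[0,0,0],30]]'
```

```text
time: 12.3
position: [0.4263, -0.0066, 0.1693]
eef_rot: [0.695, 0.719, -0.0, 0.006]
force: [-0.5, -0.7, 0.5]
width: 0.0301
```

```bash
python3 -m jog '[[[0,0,0],[0,0,-1],30],[[0,0,0],[0,0,-1],30],[[0,0,0],[0,0,-0.5],30],[[0,0,0],[0,0,0],30],[[0,0,0],[0,0,0],30]]'
```

```text
time: 12.8
position: [0.4262, -0.0064, 0.1665]
eef_rot: [0.695, 0.719, -0.0, 0.005]
force: [0.5, -0.3, 0.4]
width: 0.0298
```

```bash
python3 -m jog '[[[0,0,0],[0,0,-1],30],[[0,0,0],[0,0,-0.7],30],[[0,0,0],[0,0,-0.5],30],[[0,0,0],[0,0,0],30],[[0,0,0],[0,0,0],30]]'
```

```text
time: 13.3
position: [0.4261, -0.0063, 0.1667]
eef_rot: [0.695, 0.719, 0.0, 0.007]
force: [0.1, -0.7, 0.2]
width: 0.0299
```

```bash
python3 -m jog '[[[0,0,0],[0,0,0],30],[[0,0,0],[0,0,0],30],[[0,0,0],[0,0,0],30],[[0,0,0],[0,0,0],30],[[0,0,0],[0,0,-1.5],30]]'
```

```text
time: 13.8
position: [0.4261, -0.0062, 0.1659]
eef_rot: [0.695, 0.719, 0.001, 0.008]
force: [-6.1, -2.1, 41.5]
width: 0.03
```

```bash
python3 -m jog '[[[0,0,0],[0,1,1.7],30],[[0,0,0],[6,2,0],30],[[0,0,0],[6,1,0],30],[[0,0,0],[6,1,0],30],[[0,0,0],[0,0,0],30]]'
python3 - <<'E'
from h import *
s=sense();print(np.round(need(0)[1],1))
E
```

```text
time: 14.3
position: [0.4462, -0.0008, 0.1679]
eef_rot: [0.695, 0.719, 0.001, 0.008]
force: [-0.2, 0.4, -0.1]
width: 0.0302
[0.5 0.8 0.4]
```

```bash
python3 -m jog '[[[0,0,0],[7,1,-0.3],30],[[0,0,0],[8,1.5,0],30],[[0,0,0],[8,1.5,0],30],[[0,0,0],[8,1.5,0],30],[[0,0,0],[0,0,0],30]]'
python3 - <<'E'
from h import *
s=sense();print(np.round(need(0)[1],1))
im,d=save('wrist','w6')
cv2.imwrite('pics/w6r.png',im[::-1,::-1,::-1])
im,d=save('top','top3')
cv2.imwrite('pics/c7.png',cv2.resize(im[110:260,245:435,::-1],(760,600),interpolation=cv2.INTER_CUBIC))
E
```

```text
time: 14.8
position: [0.4796, 0.0047, 0.1669]
eef_rot: [0.695, 0.719, 0.0, 0.007]
force: [0.6, 0.3, -0.3]
width: 0.0298
[0.5 0.6 0.5]
```

View pics/w6r.png

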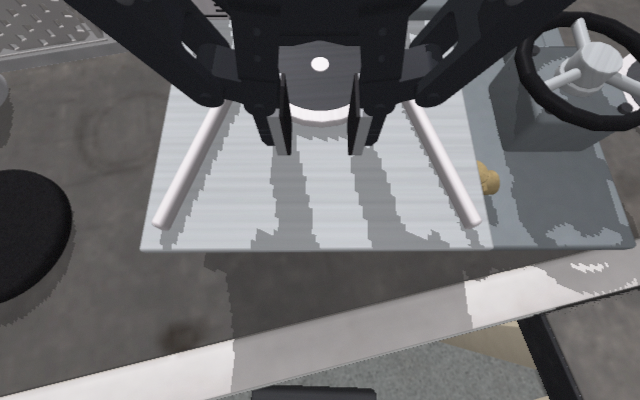

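View pics/c7.png

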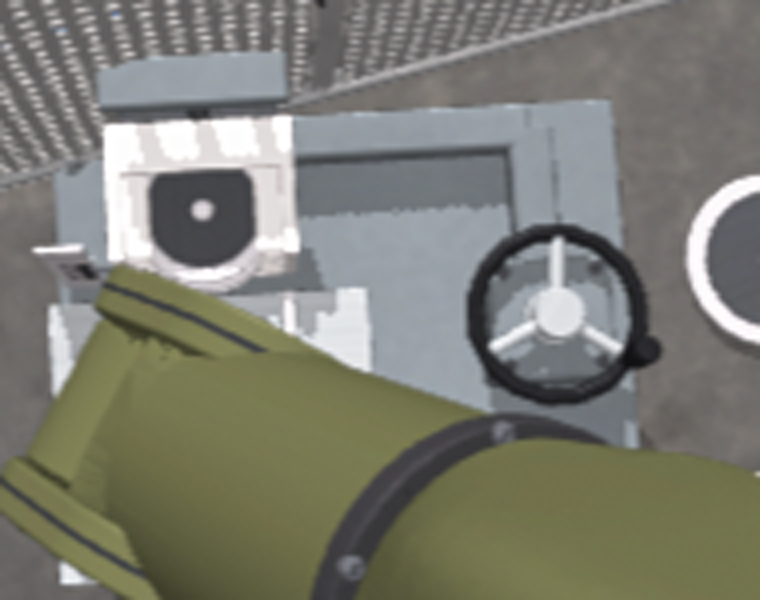

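```bash
python3 -m jog '[[[0,0,0],[9,1,0],30],[[0,0,0],[9,0.7,0],30],[[0,0,0],[9,0.4,0],30],[[0,0,0],[9,0.4,0],30],[[0,0,0],[4,0.2,0],30]]'
python3 -m jog '[[[0,0,0],[6,0.3,0],30],[[0,0,0],[6,0.3,0],30],[[0,0,0],[6,0.3,0],30],[[0,0,0],[2,0,0],30],[[0,0,0],[0,0,0],30]]'
```

```text
time: 15.4
position: [0.5205, 0.007, 0.1669]
eef_rot: [0.695, 0.719, -0.001, 0.007]
force: [-0.7, -0.2, -0.2]
width: 0.03
time: 15.9
position: [0.5428, 0.008, 0.1667]
eef_rot: [0.695, 0.719, -0.001, 0.007]
force: [-0.8, -0.6, -0.2]
width: 0.0298
```

```bash
python3 - <<'E'
from h import *
im,d=save('wrist','w7')
cv2.imwrite('pics/w7r.png',im[::-1,::-1,::-1])
E
python3 -m jog '[[[0,0,0],[4,0.2,0],30],[[0,0,0],[4,0.2,0],30],[[0,0,0],[3,0.2,0],30],[[0,0,0],[2,0,0],30],[[0,0,0],[2,0,0],30]]'
```

```text
time: 16.45
position: [0.558, 0.0085, 0.1666]
eef_rot: [0.695, 0.719, -0.002, 0.006]
force: [-1.0, -0.8, 0.5]
width: 0.0301
```

View pics/w7r.png

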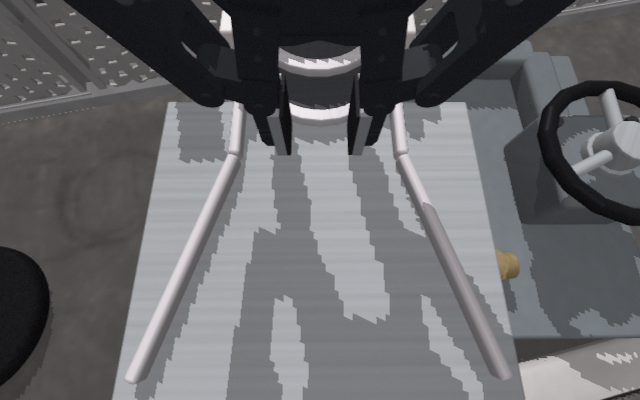

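Disc centred between the fingers (column 318) and entering beneath the slot‑4 disc. Continue in small steps watching the force.

```bash
python3 -m jog '[[[0,0,0],[2,0.1,0],30],[[0,0,0],[2,0.1,0],30],[[0,0,0],[2,0.1,0],30],[[0,0,0],[1,0,0],30],[[0,0,0],[1,0,0],30]]'
python3 - <<'E'
from h import *
print(need(0)[1])
im,d=save('wrist','w8')
cv2.imwrite('pics/w8r.png',im[::-1,::-1,::-1])
E
```

```text
time: 16.95
position: [0.5661, 0.0088, 0.1666]
eef_rot: [0.695, 0.719, -0.002, 0.006]
force: [-3.2, 0.9, 2.3]
width: 0.0297
[0.68238745 0.29833564 0.39038567]
```

View pics/w8r.png

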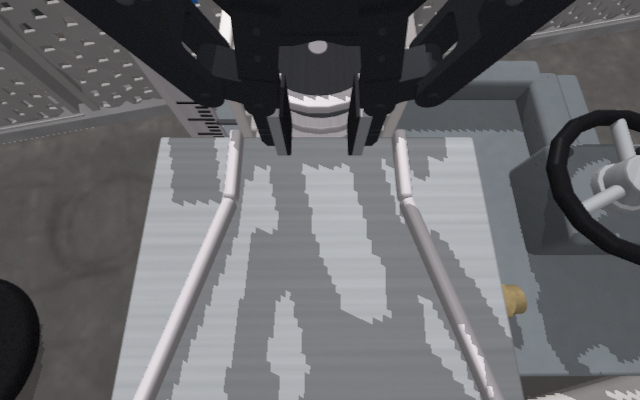

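```bash
python3 -m jog '[[[0,0,0],[1,0,0],30],[[0,0,0],[1,0,0],30],[[0,0,0],[1,0,0],30],[[0,0,0],[1,0,0],30],[[0,0,0],[1,0,0],30]]'
```

```text
time: 17.5
position: [0.5668, 0.009, 0.1665]
eef_rot: [0.694, 0.72, -0.006, 0.003]
force: [-5.3, -0.1, 6.0]
width: 0.0299
```

```bash
python3 -m jog '[[[0,0,0],[1.5,0,0.3],30],[[0,0,0],[2,0,0],30],[[0,0,0],[2,0,0],30],[[0,0,0],[0,0,0],30],[[0,0,0],[-10,0,0],30]]'
python3 -m jog '[[[0,0,0],[-30,0,3],30],[[0,0,0],[-40,-1,10],30],[[0,0,0],[-30,-1,40],30],[[0,0,0],[-10,0,40],30],[[0,0,0],[0,0,0],30]]'
python3 - <<'E'
from h import *
im,d=save('wrist','w9');s=sense()
cv2.imwrite('pics/w9r.png',im[::-1,::-1,::-1])
cv2.imwrite('pics/w9c.png',cv2.resize(im[::-1,::-1,::-1][0:150,220:420],(800,600),interpolation=cv2.INTER_CUBIC))
for l in ['disc','slot_mouth','slot_home','shelf_mouth']:
    print(l,[(round(q['score'],2),np.round(c2w('wrist',q['centre']),4)) for q in landmark_of('wrist',l)])
E
```

```text
time: 18.0
position: [0.5593, 0.0094, 0.1668]
eef_rot: [0.693, 0.721, -0.009, 0.001]
force: [0.1, 0.9, -0.3]
width: 0.0299
time: 18.5
position: [0.4509, 0.0083, 0.2619]
eef_rot: [0.694, 0.72, -0.004, 0.004]
force: [0.5, 0.4, -0.5]
width: 0.0298
disc [(0.85, array([ 0.5966, -0.3251, -0.0029]))]
slot_mouth [(0.76, array([0.5831, 0.0093, 0.0901])), (0.16, array([0.566 , 0.0054, 0.089 ]))]
slot_home [(0.62, array([0.6068, 0.0104, 0.0831])), (0.27, array([0.5692, 0.0036, 0.0879]))]
shelf_mouth [(0.86, array([0.5689, 0.0048, 0.0871]))]
```

View pics/w9r.png

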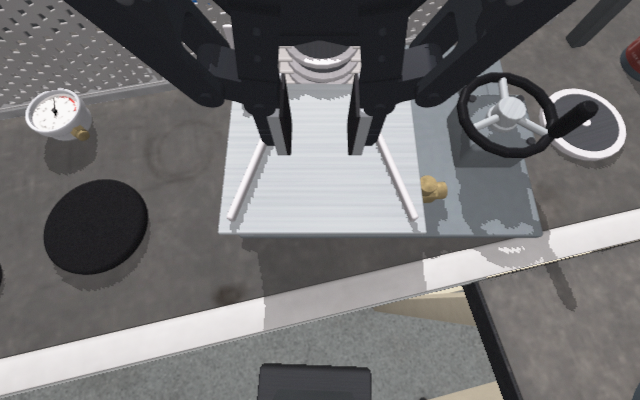

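```bash
python3 -m jog '[[[0,-5,0],[-5,0,0],85],[[0,-5,0],[-5,0,0],85],[[0,-5,0],[-5,0,0],85],[[0,0,0],[0,0,0],85],[[0,0,0],[0,0,0],85]]'
python3 - <<'E'
from h import *
im,d=save('wrist','w10');s=sense();print(s['q'],s['width'])
f=im[::-1,::-1,::-1]
cv2.imwrite('pics/w10c.png',cv2.resize(f[20:170,220:420],(800,600),interpolation=cv2.INTER_CUBIC))
v,u=np.mgrid[0:400,0:640];p,Rm,t=w2c('wrist')
W=(np.stack([(u-p['cx'])/p['fx']*d,(v-p['cy'])/p['fy']*d,d],-1)-t)@Rm
Wf=W[::-1,::-1];np.save('pics/W10.npy',Wf)
# transform to lift coords, origin from mouth
a=np.radians(2.4);m=np.array([.568,.010])
# profile along columns near the disc centre
L=(Wf[...,:2]-m)@np.array([[np.cos(a),-np.sin(a)],[np.sin(a),np.cos(a)]]);lx=L[...,0]*1e3+18;ly=L[...,1]*1e3
k=(abs(ly)<2.5)&(lx>0)&(lx<110)&(Wf[...,2]>.03)
idx=np.argsort(-np.mgrid[0:400,0:640][0][k])
for i in idx[::max(1,len(idx)//45)]: print(round(lx[k][i],1),round(Wf[...,2][k][i]*1e3,1),end=' | ')
E
```

```text
time: 19.25
position: [0.4417, 0.006, 0.2528]
eef_rot: [0.691, 0.714, 0.074, 0.088]
force: [0.7, 0.3, 0.4]
width: 0.085
[ 0.14881881  0.53928309 -0.44643505  2.31214632  1.22568297  0.30586261
  0.20961192] 0.08527655605320657
1.6 92.8 | 2.9 92.8 | 5.1 93.2 | 7.5 93.5 | 9.7 92.7 | 11.6 93.5 | 13.7 94.1 | 17.3 93.3 | 22.7 90.9 | 21.5 94.6 | 22.1 96.6 | 24.9 96.6 | 27.6 96.8 | 30.6 96.7 | 34.6 95.7 | 24.5 106.8 | 24.3 109.4 | 24.3 110.5 | 25.4 112.0 | 27.8 112.3 | 29.7 111.9 | 31.5 112.8 | 34.4 112.8 | 36.3 112.4 | 37.3 113.9 | 40.3 113.9 | 44.8 111.6 | 46.8 112.4 | 50.5 111.9 | 51.7 113.3 | 55.8 112.6 | 57.9 113.3 | 62.1 112.6 | 65.3 112.6 | 68.3 112.8 | 73.3 111.7 | 75.2 112.7 | 78.2 112.9 | 82.1 112.6 | 86.1 112.3 | 88.7 112.9 | 91.5 113.3 | 77.8 124.1 | 81.0 124.3 | 83.0 125.2 | 87.3 124.6 | 90.5 124.9 | 93.9 124.9 | 96.6 125.5 |
```

View pics/w10c.png

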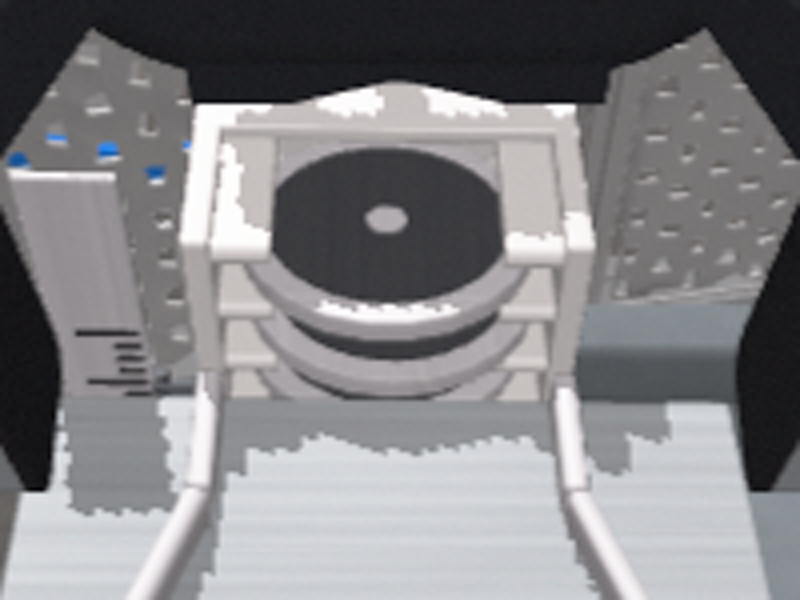

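```bash
python3 - <<'E'
from h import *
W=np.load('pics/W10.npy');a=np.radians(2.4);m=np.array([.568,.010])
L=(W[...,:2]-m)@np.array([[np.cos(a),-np.sin(a)],[np.sin(a),np.cos(a)]]);lx=L[...,0]*1e3+18;ly=L[...,1]*1e3;z=W[...,2]*1e3
for nm,lo,hi in [('s3',91,95.5),('s4',107,111),('s2',75,79),('s3top',95.8,98),('s4top',111.5,114)]:
    k=(abs(ly)<25)&(lx>19.5)&(lx<42)&(z>lo)&(z<hi)
    c=lx[k]+np.sqrt(38**2-(ly[k]-0)**2)
    if nm.endswith('top'): print(nm,k.sum(),np.percentile(c,[0,1,2,5]),np.median(z[k]))
    else: print(nm,k.sum(),np.median(c),np.percentile(c,[10,90]))
# fit centre by least squares for side faces
from scipy.optimize import least_squares
for nm,lo,hi in [('s3',91,95.5),('s4',107,111)]:
    k=(abs(ly)<25)&(lx>19.5)&(lx<36)&(z>lo)&(z<hi)
    r=least_squares(lambda p:np.hypot(lx[k]-p[0],ly[k]-p[1])-38,[62,0],loss='soft_l1');print(nm,r.x)
E
```

```text
s3 201 60.55246015630837 [58.58119662 63.68695588]
s4 175 61.89186730558759 [61.01504346 62.8272395 ]
s2 2 64.04787124825955 [63.7556005  64.34014199]
s3top 394 [57.31239579 58.65209863 58.99666335 60.06003797] 96.38552582399703
s4top 557 [60.09998896 60.82826277 61.12752523 62.00184375] 112.26860023244552
s3 [60.28402532 -2.38263342]
s4 [61.87733996 -1.1114612 ]
```

```bash
python3 - <<'E'
from h import *
print(np.round(need(3)[1],1))
E
python3 -m jog '[[[0,5,0],[15,0,-15],30],[[0,4.5,0],[20,0,-20],30],[[0,0,0],[20,1,-20],30],[[0,0,0],[20,1,-15],30],[[0,0,0],[0,0,0],30]]'
python3 - <<'E'
from h import *
print(np.round(need(3)[1],1))
E
```

```text
[ 0.9 10.1  0.6]
time: 19.8
position: [0.5195, 0.0087, 0.1827]
eef_rot: [0.697, 0.716, 0.023, 0.028]
force: [-0.2, -0.1, 0.8]
width: 0.0298
[0.5 1.2 0.8]
```

```bash
python3 -m jog '[[[0.5,1.2,0.8],[10,0,-7],30],[[0,0,0],[10,0.5,-5],30],[[0,0,0],[8,0.4,-2],30],[[0,0,0],[6,0,0],30],[[0,0,0],[0,0,0],30]]'
python3 - <<'E'
from h import *
print(np.round(need(3)[1],1))
E
```

```text
time: 20.3
position: [0.5542, 0.0104, 0.1683]
eef_rot: [0.693, 0.72, 0.019, 0.013]
force: [-0.1, -0.2, -0.2]
width: 0.0302
[-0.4 -0.4  0.2]
```

```bash
python3 -m jog '[[[0,0,0],[3,0,-0.7],30],[[0,0,0],[3,0,0],30],[[0,0,0],[2,0,0],30],[[0,0,0],[2,0,0],30],[[0,0,0],[2,0,0],30]]'
python3 -m jog '[[[0,0,0],[2,0,0],30],[[0,0,0],[2,0,0],30],[[0,0,0],[2,0,0],30],[[0,0,0],[2,0,0],30],[[0,0,0],[2,0,0],30]]'
```

```text
time: 20.8
position: [0.5636, 0.0108, 0.1683]
eef_rot: [0.693, 0.721, 0.017, 0.012]
force: [-6.3, 0.6, 3.2]
width: 0.03
time: 21.3
position: [0.5652, 0.0101, 0.1673]
eef_rot: [0.692, 0.722, 0.008, 0.008]
force: [-6.2, 0.3, 5.1]
width: 0.0301
```

```bash
python3 -m jog '[[[0,-1,0],[3,0,0.5],30],[[0,0,0],[3,0,0],30],[[0,0,0],[3,0,0],30],[[0,0,0],[4,0,0],30],[[0,0,0],[4,0,0],30]]'
python3 - <<'E'
from h import *
print(np.round(need(3)[1],1))
E
```

```text
time: 21.8
position: [0.5667, 0.0099, 0.1664]
eef_rot: [0.691, 0.723, -0.0, 0.005]
force: [-11.0, 0.6, 9.6]
width: 0.0302
[ 0.5 -2.6 -0.1]
```

```bash
python3 -m jog '[[[0,0,0],[0,0,0.5],30],[[0,0,0],[-10,0,0.5],30],[[0,0,0],[-35,-1,4],30],[[0,-5,0],[-35,-1,30],85],[[0,-5,0],[-20,-1,40],85]]'
python3 -m jog '[[[0,-4,0],[-5,0,10],85],[[0,0,0],[0,0,0],85],[[0,0,0],[0,0,0],85],[[0,0,0],[0,0,0],85],[[0,0,0],[0,0,0],85]]'
python3 - <<'E'
from h import *
from scipy.optimize import least_squares
im,d=save('wrist','w11')
f=im[::-1,::-1,::-1]
cv2.imwrite('pics/w11c.png',cv2.resize(f[20:170,220:420],(800,600),interpolation=cv2.INTER_CUBIC))
v,u=np.mgrid[0:400,0:640];p,Rm,t=w2c('wrist')
W=(np.stack([(u-p['cx'])/p['fx']*d,(v-p['cy'])/p['fy']*d,d],-1)-t)@Rm
a=np.radians(2.4);m=np.array([.568,.010])
L=(W[...,:2]-m)@np.array([[np.cos(a),-np.sin(a)],[np.sin(a),np.cos(a)]]);lx=L[...,0]*1e3+18;ly=L[...,1]*1e3;z=W[...,2]*1e3
for nm,lo,hi in [('s3',91,95.5),('s4',107,111)]:
    k=(abs(ly)<25)&(lx>19.5)&(lx<36)&(z>lo)&(z<hi)
    r=least_squares(lambda p:np.hypot(lx[k]-p[0],ly[k]-p[1])-38,[62,0],loss='soft_l1');print(nm,k.sum(),r.x)
for nm,lo,hi in [('s3top',95.5,99),('s4top',111,115),('shelf',90,97)]:
    k=(abs(ly)<20)&((lx>24) if nm!='shelf' else (lx>-60))&((lx<36) if nm!='shelf' else (lx<10))&(z>lo)&(z<hi)
    A=np.c_[lx[k],ly[k],np.ones(k.sum())];c=np.linalg.lstsq(A,z[k],rcond=None)[0];print(nm,k.sum(),z[k].mean(),c[:2])
im,d=save('top','top4')
cv2.imwrite('pics/c8.png',cv2.resize(im[110:260,245:435,::-1],(760,600),interpolation=cv2.INTER_CUBIC))
E
```

```text
time: 22.3
position: [0.4683, 0.0075, 0.239]
eef_rot: [0.69, 0.718, 0.065, 0.067]
force: [1.5, -0.5, 1.0]
width: 0.058
time: 22.8
position: [0.4642, 0.0085, 0.2528]
eef_rot: [0.686, 0.716, 0.092, 0.094]
force: [-0.0, -0.7, 0.6]
width: 0.0849
s3 264 [60.66690491 -2.80632502]
s4 195 [61.91251438 -1.44739064]
s3top 260 96.13633151931914 [ 0.02880014 -0.00368595]
s4top 347 111.91760057765138 [0.04126109 0.00354161]
shelf 2977 93.66854313261935 [0.00059695 0.00176155]
```

View pics/w11c.png

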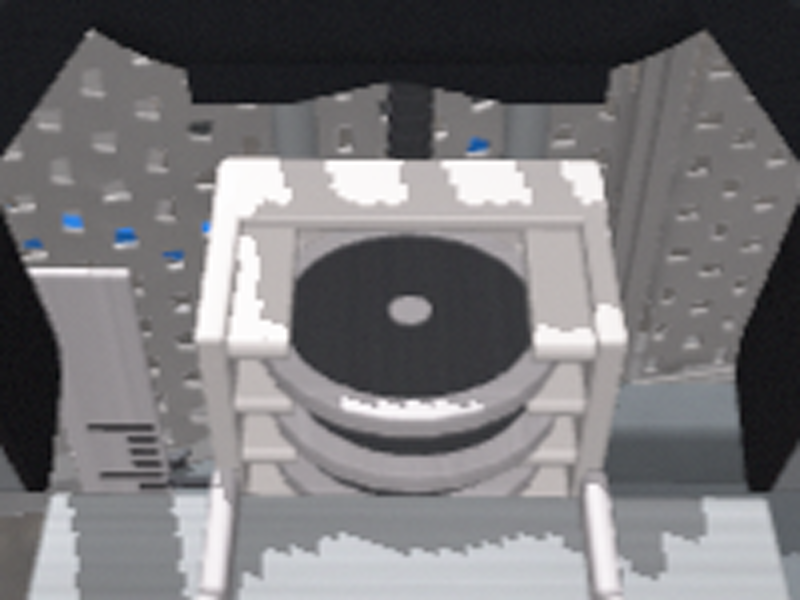

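View pics/c8.png

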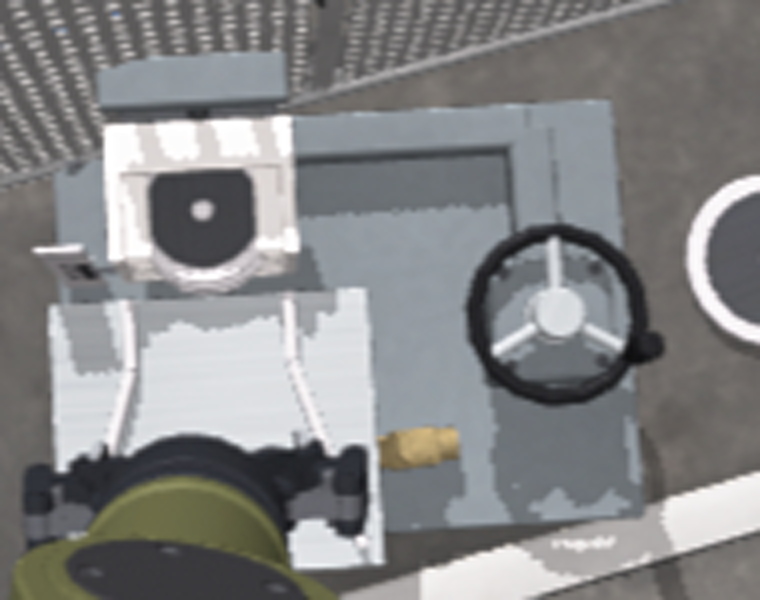

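```bash
python3 -c "
from h import *
s=sense();print(s['time'],s['force']);finish_job()"
```

```text
22.9 [0.61772363 0.04634795 0.34711789]
the job is handed in; nothing more can be done
```

The job is handed in at 22.9 s. I turned the handwheel about 1.1 turns clockwise, which brought the empty slot level with the shelf. I then pushed the small disc along the shelf into that slot until it stopped, and backed the arm clear.

**Level:** The pointer stood close to the scale line I took to be the third; the lower lines were hidden by the shelf. Depth readings put the cassette up to about 1 mm below the exact level, inside the allowed range.

**Home:** I pushed the disc twice and it stopped solidly at the same place, the second time at about 11 N. It stands out about 1.3 mm more than the fixed disc above, where 1 mm was expected. I put that difference down to depth noise. The first check, before the second push, had read 1.6 mm.

**Flat:** Its top lies 15.8 mm below the top of the fixed disc above (slot pitch is 16 mm). Its slope matches that disc within the noise.

**Other things:**
- The tee, pad and large disc look unmoved in the pictures.
- At hand-in the arm touched nothing, with a force reading of about 0.7 N.
- While feeling for the shelf height, the fingertips pressed on the shelf with 41.5 N for one reading. That was fingertip contact, and the 40 N limit names the arm and the gripper's body.

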